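Complete the check-sample tray and cover it

TASK

Get the moisture meter's check-sample set ready: stand a spare tin in every empty pocket of the blue tray, leaving the tins already in it and keeping all tins upright, and leave the spare that is not needed standing on the counter. When all six pockets are full, lay the smoked acrylic lid on the tray's two end walls, squarely and centred over the tray, grip bar up. Do not disturb the weight, the hopper cup, the scoop, the brush or the sieve pan.

Things in the scene. Friction and masses are not known exactly. Their poses are not given: they have to be found in the camera images.
- tray: blue tray fixed to the counter, 132 mm (its x) by 226 mm (its y), with 2 x 3 square pockets at 66 mm pitch. Ribs 28 mm high, the pockets 46 mm square with a white floor 6 mm above the counter. Its two ends (facing +y and -y) are upright walls 14 mm thick and 85 mm high that carry the lid above the tins. Origin at the centre of its underside; it stands turned by up to 0.3 rad
- pocket0 (a point): centre of the floor of a tray pocket, at x -33, y -66 mm in the tray's frame; empty or taken
- pocket1 (a point): centre of the floor of a tray pocket, at x -33, y +0 mm in the tray's frame; empty or taken
- pocket2 (a point): centre of the floor of a tray pocket, at x -33, y +66 mm in the tray's frame; empty or taken
- pocket3 (a point): centre of the floor of a tray pocket, at x +33, y -66 mm in the tray's frame; empty or taken
- pocket4 (a point): centre of the floor of a tray pocket, at x +33, y +0 mm in the tray's frame; empty or taken
- pocket5 (a point): centre of the floor of a tray pocket, at x +33, y +66 mm in the tray's frame; empty or taken
- kept0: sealed check-sample tin: upright cylinder 36 mm in diameter, 70 mm tall, steel with a red band and yellow cap, 150 g. Origin at the centre of its underside, z up; it already stands in one of the tray's pockets
- kept1: sealed check-sample tin: upright cylinder 36 mm in diameter, 70 mm tall, steel with a red band and yellow cap, 150 g. Origin at the centre of its underside, z up; it already stands in one of the tray's pockets
- kept2: sealed check-sample tin: upright cylinder 36 mm in diameter, 70 mm tall, steel with a red band and yellow cap, 150 g. Origin at the centre of its underside, z up; it already stands in one of the tray's pockets
- spare0: sealed check-sample tin: upright cylinder 36 mm in diameter, 70 mm tall, steel with a red band and yellow cap, 150 g. Origin at the centre of its underside, z up; a spare, on the open counter to the robot's left of the tray
- spare1: sealed check-sample tin: upright cylinder 36 mm in diameter, 70 mm tall, steel with a red band and yellow cap, 150 g. Origin at the centre of its underside, z up; a spare, on the open counter to the robot's left of the tray
- spare2: sealed check-sample tin: upright cylinder 36 mm in diameter, 70 mm tall, steel with a red band and yellow cap, 150 g. Origin at the centre of its underside, z up; a spare, on the open counter to the robot's left of the tray
- spare3: sealed check-sample tin: upright cylinder 36 mm in diameter, 70 mm tall, steel with a red band and yellow cap, 150 g. Origin at the centre of its underside, z up; a spare, on the open counter to the robot's left of the tray
- lid: flat smoked acrylic lid lying on the counter to the robot's right of the tray, 150 mm (its x) by 226 mm (its y) by 6 mm, 0.26 kg, with a bright steel grip bar in the middle of its top: 18 mm across its x, 50 mm along its y, rising 28 mm above the sheet. Origin at the centre of its underside. It is as long as the tray and overhangs 9 mm along each long side when square
- weight: steel calibration weight with a knob, 42 mm in diameter, 66 mm tall, standing among the spare tins; not a tin, leave it. Origin at the centre of its underside
- hopper_cup: galvanized open cup, 90 mm across, 95 mm tall, on the far side; leave it. Origin at the centre of its underside
- scoop: yellow plastic scoop, 170 mm long, 45 mm tall, on the far side; leave it. Origin on its underside at the back of the bowl
- brush: hand brush lying on the far side; leave it
- sieve_pan: shallow steel bowl, 130 mm across, 30 mm tall, on the far side; leave it. Origin at the centre of its underside

How it is judged:
On the way, in this order (a step that is already met when the one before it is completed fails the run):
1. all six pockets hold an upright tin (distance between any of kept0, kept1, kept2, spare0, spare1, spare2, spare3 and pocket0 below 0.012 m and distance between any of kept0, kept1, kept2, spare0, spare1, spare2, spare3 and pocket1 below 0.012 m and distance between any of kept0, kept1, kept2, spare0, spare1, spare2, spare3 and pocket2 below 0.012 m and distance between any of kept0, kept1, kept2, spare0, spare1, spare2, spare3 and pocket3 below 0.012 m and distance between any of kept0, kept1, kept2, spare0, spare1, spare2, spare3 and pocket4 below 0.012 m and distance between any of kept0, kept1, kept2, spare0, spare1, spare2, spare3 and pocket5 below 0.012 m and angle between each of kept0, kept1, kept2, spare0, spare1, spare2, spare3's own z axis and vertical below 0.1 rad), for 0.2 s.
2. the lid rests squarely on the tray's end walls (x of lid in the frame of tray between -0.01 and 0.01 m and y of lid in the frame of tray between -0.01 and 0.01 m and z of lid in the frame of tray between 0.081 and 0.089 m and angle between the x axis of lid and the x axis of tray, either way round below 0.1 rad and angle between lid's own z axis and vertical below 0.04 rad), for 0.2 s.
At the end, for the whole second after the job is handed in: A tin stands on each pocket floor, foot within 12 mm of the centre; all seven tins upright within 0.1 rad, the one left over on the counter; the lid lies still and level on the end walls, grip up, within 10 mm of the tray centre each way and 0.1 rad of square (all of step 1 and all of step 2 and height (world z) of each of kept0, kept1, kept2, spare0, spare1, spare2, spare3 below 0.014 m and linear speed of lid below 0.02 m/s); the robot touches nothing.
It fails at once if a tin that was in the tray at the start is moved by more than 25 mm (distance of any of kept0, kept1, kept2 from where it was at the start of the episode above 0.025 m).
It fails at once if a tin is tipped by more than 0.6 rad (angle between any of kept0, kept1, kept2, spare0, spare1, spare2, spare3's own z axis and vertical above 0.6 rad).
It fails at once if the weight, hopper cup, scoop, brush or sieve pan is moved by more than 30 mm (distance of any of weight, hopper_cup, scoop, brush, sieve_pan from where it was at the start of the episode above 0.03 m).
It also fails if it takes over 72 s, if anything falls off the work surface, if the arm or the gripper's body presses on something with over 40 N, if the wrist force passes 120 N, or if a joint passes its speed limit or range.

ROBOT

A 7-joint arm with a two-finger parallel gripper is mounted at the origin on the work surface. World frame = base frame: x ahead of the robot, y to its left, z up, the work surface at z = 0. Lengths are in m, angles in rad, forces in N, time in s.
With the tool pointing down it reaches from about 0.4 to 0.85 m from the base axis. Payload 10.4 kg.
Tool frame: the origin (TCP) lies on the centre line of the jaws, within the pads' length; the fingertips stand 19 mm ahead of it and the grasp point (between the pads) is the TCP; z points along the fingers, y is the line along which they close (so a half turn about z gives the same grasp; the last joint's range is limited). The gripper opens to 87 mm and grips with 3 to 60 N. Pads are 19 mm wide; open, the fingers measure 117 mm over their backs; the gripper's body (75 mm by 190 mm) begins 51 mm behind the grasp point.
Start: joints at [-1.336, 0.332, -0.065, 1.46, 0.022, 1.35, -0.088], TCP at [0.159, 0.604, 0.218] pointing down, gripper open.
Joint ranges: [-2.6, 2.6], [-0.5, 2.12], [-1.47, 1.34], [0.16, 2.42], [-1.27, 4.41], [0.06, 2.06], [-2.6, 2.6]. Speed limits (rad/s): [2.22, 2.22, 2.79, 2.79, 3.14, 3.14, 3.14].

INTERFACE

Orientations are given as a 3x3 rotation matrix whose columns are the frame's x, y, z axes.
In Python, from bench import read_state, eyes, manip gives the robot as it stands.
- The arm moves only by the tool arm_command, never from a script. Its argument "moves" is a list of rows, each a list of 3 entries, a list of its own where there are three numbers: the shift along the tool's x, y, z normalised to -1 to 1, where 1 is 0.02 m, then the turn, a rotation vector about the tool's x, y, z normalised to -1 to 1, where 1 is 0.1 rad, then the finger opening in mm, from 0 to 87. In form: [[[x, y, z], [wx, wy, wz], fingers], ...]. A call has 1 to 12 rows; each row shifts and turns the commanded pose from where the row before left it, along the tool's axes as they then stand; what a row does not reach is not made up. A row lasts 1/12 s, in which the tool goes at most 41.7 mm and 7.16 degrees, less where a joint would pass 70% of its speed; a pose out of reach is approached as far as the arm can. A call with a number of a shift or a turn outside -1 to 1 is refused whole. A call with a gripper value outside its range is refused whole. The fingers move at their own pace and stop on an object; the grip force is fixed at half the most. Time passes only in rows, so rows that do not move let the fingers close. It gives the time, the measured TCP pose, the force, the opening and the grip force at its end, in the units of the state.
- read_state(): the state, without advancing time (a new reading comes with each control period).
- eyes.grab_frame(name): name is "scene" or "top" or "wrist"; returns a dict with "image" (480x640x3 uint8, red, green, blue), "z_map" (480x640 float32, m along the optical axis (not along the pixel's ray), 0 where there is no reading), "intrinsics" (3x3 intrinsics, pixels), "k1" (the pictures are not rectified: a ray, as slopes to the right and down, at radius r is drawn at 1 + k1 r^2 times it, then the intrinsics apply), "cam_to_world" (4x4, takes a point from camera to world coordinates). Camera axes: x right, y down, z forward; pixel columns grow to the right and rows downward; lengths in m; the calibration is good to about 2 mm. A picture is of the moment at which its call begins.
- manip.sign_off(): hands the job in; it is judged then, once.
The state is a dict: "clock": time; "qpos": joint angles; "qd": joint speeds; "tau": joint torques, N m; "tool_pos": TCP position; "eef_rot": TCP orientation; "force": force on the tool from outside, world axes, zero at the start; "ft_torque": the same for the moment, N m; "gripper_width": finger opening in m; "grasp_force": force on a finger pad.
Only numpy, scipy, OpenCV 4.12 (cv2) and the standard library are available. Lean on these libraries where they do the work, as an engineer would, in place of code of your own. Each camera call takes 0.05 s, during which the arm holds its last target. There are 200 camera calls.

## Working session

There is one attempt and no reset: what is moved stays moved. The work goes in short steps, Python scripts to look and compute and a tool call to move; the robot and the scene stay as the last step left them, time stands still between calls to the robot, and variables do not carry over. Pictures are saved under pics/ and viewed, at most 10 in all, crops included, and the job is handed in when it is done.

Besides the shell and the picture viewer there is one more tool, called after "Emit:" as a command line: name --argument value ..., lists and objects as JSON in quotes. arm_command: Moves the arm, as the interface text tells. Scaled input: -1 to 1 covers 0.02 m each way for a shift and 0.1 rad each way for a turn. Its arguments: {"type":"object","properties":{"moves":{"type":"array","items":{"type":"array"}}},"required":["moves"]}

```bash
mkdir -p pics
cat > h.py <<'E'
import numpy as np, cv2
from bench import read_state, eyes, manip
def grab(n,save=None):
    f=eyes.grab_frame(n)
    np.savez(''+n+'.npz',**f)
    if save: cv2.imwrite('pics/'+save,f['image'][:,:,::-1])
    return f
def pts(f,z=None):
    K=f['intrinsics'];k1=float(f['k1']);h,w=f['z_map'].shape
    u,v=np.meshgrid(np.arange(w),np.arange(h))
    d=np.array([k1,0,0,0,0],float)
    n=cv2.undistortPoints(np.stack([u,v],-1).reshape(-1,1,2).astype(np.float64),K.astype(float),d).reshape(h,w,2)
    Z=f['z_map'].astype(float)
    P=np.dstack([n[...,0]*Z,n[...,1]*Z,Z])
    T=f['cam_to_world']
    W=P@T[:3,:3].T+T[:3,3]
    W[Z==0]=np.nan
    return W
E
python3 - <<'E'
from h import *
s=read_state();print(s['clock'],s['tool_pos'],s['eef_rot'],s['gripper_width'])
for n in('top','scene'):
    f=grab(n,n+'0.png');print(n,f['cam_to_world'].round(3).tolist(),f['k1'])
E
```

```text
0.0 [0.15926554 0.60396953 0.21747638] [[-9.66938768e-01  2.55008490e-01 -2.97651368e-04]
 [ 2.55008657e-01  9.66937821e-01 -1.35495765e-03]
 [-5.77153377e-05 -1.38606475e-03 -9.99999038e-01]] 0.08699271663058172
top [[-0.027, -0.997, 0.068, 0.508], [-1.0, 0.026, -0.009, 0.01], [0.007, -0.068, -0.998, 1.125], [0.0, 0.0, 0.0, 1.0]] -0.18222181666281342
scene [[-0.463, 0.597, -0.656, 1.136], [0.886, 0.327, -0.328, 0.295], [0.018, -0.733, -0.68, 0.641], [0.0, 0.0, 0.0, 1.0]] -0.11077275381587438
```

View pics/top0.png

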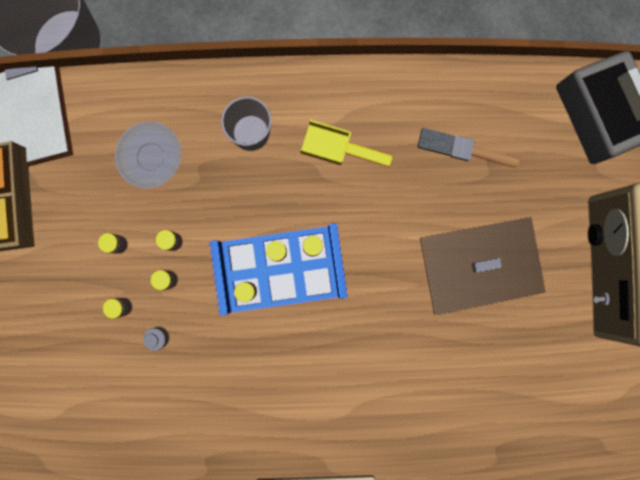

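The top view shows spare caps at about (108,243), (165,240), (161,280) and (113,308), with the weight at (154,339). The tray is centred near (278,269), its empty pockets are at (243,257), (283,287) and (317,282), and the lid's grip bar is at (487,266). Next I'll measure these from the depth map.

```bash
cat > meas.py <<'E'
from h import *
def cap(W,hsv,lo,hi):
    m=((hsv[...,0]>22)&(hsv[...,0]<38)&(hsv[...,1]>140)&(W[...,2]>lo)&(W[...,2]<hi)).astype(np.uint8)
    n,l,st,c=cv2.connectedComponentsWithStats(m)
    out=[]
    for i in range(1,n):
        if st[i,4]>60:
            p=W[l==i]; (cx,cy),r=cv2.minEnclosingCircle(p[:,:2].astype(np.float32))
            out.append((c[i].round(),[round(float(x),4) for x in(*np.median(p,0),cx,cy,r)],st[i,4]))
    return out
def rect(W,m):
    p=W[m]; (c,s,a)=cv2.minAreaRect((p[:,:2]*1000).astype(np.float32))
    return np.round(c,1),np.round(s,1),round(a,2),np.median(p[:,2]).round(4),p[:,:2].mean(0).round(4),len(p)
E
python3 - <<'E'
from meas import *
f=dict(np.load('top.npz'));W=pts(f);hsv=cv2.cvtColor(f['image'],cv2.COLOR_RGB2HSV)
print('counter',np.nanmedian(W[380:450,200:500,2]))
for lo,hi in((.055,.09),):
    for o in cap(W,hsv,lo,hi):print(o)
blue=(hsv[...,0]>100)&(hsv[...,0]<125)&(hsv[...,1]>150)
box=np.zeros_like(blue);box[215:325,200:355]=1
w=blue&box&(W[...,2]>.078)&(W[...,2]<.095)
n,l,st,c=cv2.connectedComponentsWithStats(w.astype(np.uint8))
for i in range(1,n):
    if st[i,4]>50: print('wall',c[i],rect(W,l==i))
print('walls both',rect(W,w))
lb=np.zeros_like(blue);lb[205:325,410:555]=1
Z=W[...,2]
print('bar',rect(W,lb&(Z>.025)&(Z<.045)))
print('bar wide',rect(W,lb&(Z>.018)))
dark=lb&(hsv[...,2]<115)
m=dark.astype(np.uint8);n,l,st,c=cv2.connectedComponentsWithStats(m);i=1+np.argmax(st[1:,4])
print('lid',rect(W,l==i))
print('wt',Z[325:352,142:168].max(),np.nanmedian(W[335:343,150:158].reshape(-1,3),0))
E
```

```text
counter -0.0002736549368782537
(array([  3., 220.]), [0.6131, 0.5673, 0.0824, 0.6176, 0.5677, 0.0369], np.int32(236))
(array([166., 240.]), [0.5711, 0.2571, 0.0696, 0.5716, 0.2583, 0.0181], np.int32(316))
(array([108., 242.]), [0.5692, 0.3647, 0.0695, 0.5685, 0.3664, 0.019], np.int32(303))
(array([312., 246.]), [0.5534, -0.0051, 0.076, 0.554, -0.0056, 0.0164], np.int32(261))
(array([276., 251.]), [0.546, 0.0588, 0.0759, 0.5463, 0.0587, 0.0166], np.int32(267))
(array([160., 280.]), [0.5002, 0.2679, 0.0696, 0.501, 0.2692, 0.0189], np.int32(334))
(array([245., 292.]), [0.4754, 0.1156, 0.0754, 0.4753, 0.117, 0.0171], np.int32(281))
(array([113., 308.]), [0.4503, 0.3574, 0.0697, 0.4499, 0.3583, 0.0183], np.int32(316))
wall [337.20754717 260.26981132] (array([526.9, -48.2]), array([127.7,  12.7]), 6.92, np.float64(0.0848), array([ 0.5266, -0.0482]), 530)
wall [219.07662835 278.44827586] (array([502.2, 160. ]), array([127.2,  13.6]), 6.46, np.float64(0.0847), array([0.5   , 0.1596]), 522)
walls both (array([514.4,  56.1]), array([127.7, 223. ]), 6.83, np.float64(0.0848), array([0.5134, 0.0549]), 1052)
bar (array([ 511.3, -333.8]), array([18.5, 51.3]), 8.72, np.float64(0.0337), array([ 0.5111, -0.3327]), 261)
bar wide (array([ 511.3, -333.6]), array([18.5, 51.5]), 8.72, np.float64(0.0337), array([ 0.5112, -0.3322]), 270)
lid (array([nan, nan]), array([0., 0.]), 0.0, np.float64(nan), array([nan, nan]), 6586)
wt nan [0.39413125 0.2841225  0.06347911]
```

```bash
cat > plan.py <<'E'
import sys
from h import *
from scipy.spatial.transform import Rotation as Ro
# usage: plan.py x y z yawdeg rows [x y z yawdeg rows ...]  -> constant row for each leg
s=read_state();p=s['tool_pos'];R=s['eef_rot']
print('t',round(s['clock'],2),'p',p.round(4),'yaw',np.degrees(np.arctan2(R[1,1],R[0,1])).round(2),'w',round(s['gripper_width'],4),'gf',round(s['grasp_force'],1))
a=[float(x) for x in sys.argv[1:]]
for i in range(0,len(a),5):
    x,y,z,yaw,N=a[i:i+5];N=int(N);yw=np.radians(yaw)
    Rt=np.array([[-np.sin(yw)*-1*-1,0,0]]*3) if 0 else np.column_stack([[-np.sin(yw),np.cos(yw),0],[np.cos(yw),np.sin(yw),0],[0,0,-1]])
    w=(Ro.from_matrix(R.T@Rt)).as_rotvec()/N
    S=sum(R@Ro.from_rotvec(w*k).as_matrix() for k in range(N))
    d=np.linalg.solve(S,np.array([x,y,z])-p)
    print(N,'x',(d/.02).round(3).tolist(),(w/.1).round(3).tolist())
    p=np.array([x,y,z]);R=Rt
E
sed -i 's/    Rt=.*else /    Rt=/' plan.py
python3 plan.py .5714 .258 .16 45 24 .5714 .258 .048 45 8
python3 - <<'E'
from meas import *
f=dict(np.load('top.npz'));W=pts(f);Z=W[...,2];hsv=cv2.cvtColor(f['image'],cv2.COLOR_RGB2HSV)
# lid sheet: points z 3..12mm in box
lb=np.zeros(Z.shape,bool);lb[205:325,410:555]=1
m=lb&(hsv[...,2]<115)&np.isfinite(Z)&(Z<.02);print(np.nanpercentile(Z[m],[5,50,95]))
m=cv2.morphologyEx(m.astype(np.uint8),cv2.MORPH_OPEN,np.ones((3,3)))>0
print(rect(W,m))
print(f['image'][266,450],f['image'][340,480])
E
```

```text
t 0.1 p [0.1593 0.604  0.2176] yaw 75.23 w 0.0871 gf 0.0
24 x [-1.114, -0.212, 0.12] [-0.0, 0.0, 0.22]
8 x [0.0, 0.0, 0.7] [0.0, 0.0, 0.0]
[0.00241149 0.00577066 0.00924085]
(array([ 512.4, -341.4]), array([147.6, 212. ]), 8.48, np.float64(0.0058), array([ 0.512 , -0.3627]), 5825)
[116  93  79] [157 116  82]
```

Emit:
arm_command --moves '[[[-0.955,-0.182,0.103],[0,0,0.188],87],[[-0.955,-0.182,0.103],[0,0,0.188],87],[[-0.955,-0.182,0.103],[0,0,0.188],87],[[-0.955,-0.182,0.103],[0,0,0.188],87],[[-0.955,-0.182,0.103],[0,0,0.188],87],[[-0.955,-0.182,0.103],[0,0,0.188],87],[[-0.955,-0.182,0.103],[0,0,0.188],87],[[-0.955,-0.182,0.103],[0,0,0.188],87],[[-0.955,-0.182,0.103],[0,0,0.188],87],[[-0.955,-0.182,0.103],[0,0,0.188],87],[[-0.955,-0.182,0.103],[0,0,0.188],87],[[-0.955,-0.182,0.103],[0,0,0.188],87]]'

```text
clock: 1.1
tool_pos: [0.3594, 0.4816, 0.1933]
eef_rot: [[-0.885, 0.466, -0.0], [0.466, 0.885, 0.0], [0.0, 0.0, -1.0]]
force: [0.2, 0.3, -0.3]
gripper_width: 0.0869
grasp_force: 0.0
```

Emit:
arm_command --moves '[[[-0.955,-0.182,0.103],[0,0,0.188],87],[[-0.955,-0.182,0.103],[0,0,0.188],87],[[-0.955,-0.182,0.103],[0,0,0.188],87],[[-0.955,-0.182,0.103],[0,0,0.188],87],[[-0.955,-0.182,0.103],[0,0,0.188],87],[[-0.955,-0.182,0.103],[0,0,0.188],87],[[-0.955,-0.182,0.103],[0,0,0.188],87],[[-0.955,-0.182,0.103],[0,0,0.188],87],[[-0.955,-0.182,0.103],[0,0,0.188],87],[[-0.955,-0.182,0.103],[0,0,0.188],87],[[-0.955,-0.182,0.103],[0,0,0.188],87],[[-0.955,-0.182,0.103],[0,0,0.188],87]]'

```text
clock: 2.1
tool_pos: [0.5254, 0.3183, 0.1686]
eef_rot: [[-0.758, 0.652, -0.0], [0.652, 0.758, 0.0], [0.0, 0.0, -1.0]]
force: [0.0, 0.1, -0.3]
gripper_width: 0.0871
grasp_force: 0.0
```

```bash
python3 plan.py .5714 .258 .12 45 5 .5714 .258 .048 45 5
```

```text
t 2.1 p [0.5254 0.3183 0.1686] yaw 49.27 w 0.0871 gf 0.0
5 x [-0.746, -0.135, 0.486] [0.0, -0.0, 0.149]
5 x [0.0, 0.0, 0.72] [0.0, 0.0, 0.0]
```

Emit:
arm_command --moves '[[[-0.746,-0.135,0.486],[0,0,0.149],87],[[-0.746,-0.135,0.486],[0,0,0.149],87],[[-0.746,-0.135,0.486],[0,0,0.149],87],[[-0.746,-0.135,0.486],[0,0,0.149],87],[[-0.746,-0.135,0.486],[0,0,0.149],87],[[0,0,0],[0,0,0],87]]'

```text
clock: 2.6
tool_pos: [0.5713, 0.2551, 0.1174]
eef_rot: [[-0.705, 0.71, -0.002], [0.71, 0.705, -0.003], [-0.001, -0.004, -1.0]]
force: [1.0, -0.7, -0.9]
gripper_width: 0.0872
grasp_force: 0.0
```

```bash
python3 plan.py .5714 .258 .048 45 5
python3 - <<'E'
from h import *
grab('wrist','w0.png')
E
```

```text
t 2.6 p [0.5713 0.2551 0.1174] yaw 44.8 w 0.0872 gf 0.0
5 x [0.02, 0.023, 0.693] [-0.008, 0.002, -0.007]
```

View pics/w0.png

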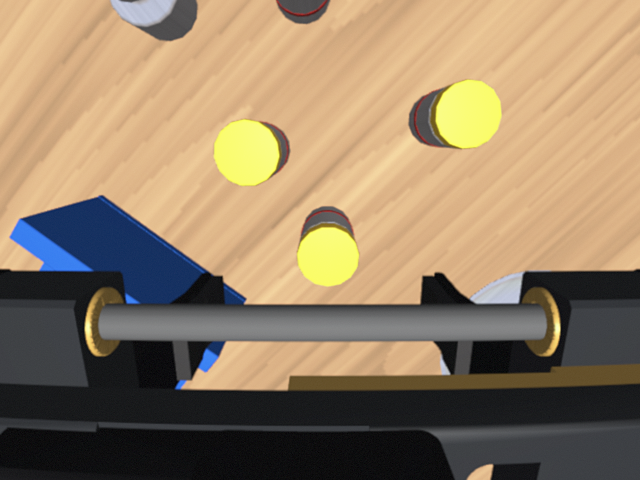

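The wrist view has the target cap at (328,255), laterally between the fingers (inner faces at 223 and 421). I'll check that position with the wrist depth.

Run:
```python
from meas import *
f=dict(np.load('wrist.npz'));W=pts(f);hsv=cv2.cvtColor(f['image'],cv2.COLOR_RGB2HSV)
for o in cap(W,hsv,.05,.085):print(o)
```

```text
(array([475., 115.]), [0.5738, 0.3707, 0.0693, 0.5685, 0.3658, 0.0181], np.int32(1651))
(array([237., 157.]), [0.4965, 0.2604, 0.0693, 0.4998, 0.269, 0.018], np.int32(1132))
(array([327., 261.]), [0.5747, 0.2553, 0.0694, 0.5714, 0.2588, 0.0179], np.int32(1975))
```

Emit:
arm_command --moves '[[[0.02,0.03,0.693],[0,0,0],87],[[0.02,0.03,0.693],[0,0,0],87],[[0.02,0.03,0.693],[0,0,0],87],[[0.02,0.03,0.693],[0,0,0],87],[[0.02,0.03,0.693],[0,0,0],87],[[0,0,0],[0,0,0],87],[[0,0,0],[0,0,0],36],[[0,0,0],[0,0,0],33],[[0,0,0],[0,0,0],30],[[0,0,0],[0,0,0],30],[[0,0,0],[0,0,0],30],[[0,0,0],[0,0,0],30]]'

```text
clock: 3.65
tool_pos: [0.5712, 0.2633, 0.0513]
eef_rot: [[-0.708, 0.706, 0.001], [0.706, 0.708, 0.0], [-0.0, 0.001, -1.0]]
force: [0.1, 0.2, -0.8]
gripper_width: 0.0549
grasp_force: 0.0
```

```bash
python3 plan.py .5714 .258 .16 45 6 .5394 .1255 .16 6.76 9
```

```text
t 3.65 p [0.5712 0.2633 0.0513] yaw 45.11 w 0.0549 gf 0.0
6 x [-0.032, -0.029, -0.905] [0.001, 0.0, 0.003]
9 x [-0.577, -0.512, -0.0] [0.0, 0.0, 0.742]
```

Emit:
arm_command --moves '[[[-0.16,-0.16,0.15],[0,0,0],50],[[0,0,0],[0,0,0],45],[[0,0,0],[0,0,0],30],[[0,0,0],[0,0,0],30],[[0,0,0],[0,0,0],30],[[0,0,0],[0,0,0],30],[[0,0,0],[0,0,0],30]]'

```text
clock: 4.23
tool_pos: [0.571, 0.2587, 0.0479]
eef_rot: [[-0.709, 0.706, -0.0], [0.706, 0.709, 0.0], [0.0, 0.0, -1.0]]
force: [0.5, 0.3, -0.9]
gripper_width: 0.0352
grasp_force: 30.0
```

```bash
python3 plan.py .5714 .258 .16 45 6 .5394 .1255 .16 6.76 9
```

```text
t 4.23 p [0.571  0.2587 0.0479] yaw 45.11 w 0.0352 gf 30.0
6 x [-0.007, -0.002, -0.934] [0.0, -0.0, 0.003]
9 x [-0.577, -0.512, -0.0] [0.0, 0.0, 0.742]
```

Emit:
arm_command --moves '[[[0,0,-0.5],[0,0,0],30],[[0,0,-0.85],[0,0,0],30],[[0,0,-0.85],[0,0,0],30],[[0,0,-0.85],[0,0,0],30],[[0,0,-0.85],[0,0,0],30],[[0,0,-0.85],[0,0,0],30],[[0,0,-0.85],[0,0,0],30]]'

```text
clock: 4.82
tool_pos: [0.5709, 0.2586, 0.1615]
eef_rot: [[-0.708, 0.706, 0.0], [0.706, 0.708, 0.0], [-0.0, 0.0, -1.0]]
force: [-1.0, 0.2, -1.6]
gripper_width: 0.0354
grasp_force: 30.0
```

Emit:
arm_command --moves '[[[-0.577,-0.512,0],[0,0,0.742],30],[[-0.577,-0.512,0],[0,0,0.742],30],[[-0.577,-0.512,0],[0,0,0.742],30],[[-0.577,-0.512,0],[0,0,0.742],30],[[-0.577,-0.512,0],[0,0,0.742],30],[[-0.577,-0.512,0],[0,0,0.742],30],[[-0.577,-0.512,0],[0,0,0.742],30],[[-0.577,-0.512,0],[0,0,0.742],30],[[-0.577,-0.512,0],[0,0,0.742],30],[[0,0,0],[0,0,0],30],[[0,0,0],[0,0,0],30],[[0,0,0],[0,0,0],30]]'

```text
clock: 5.82
tool_pos: [0.5394, 0.1269, 0.1604]
eef_rot: [[-0.121, 0.993, 0.001], [0.993, 0.121, 0.001], [0.001, 0.001, -1.0]]
force: [-0.2, -0.7, -2.0]
gripper_width: 0.0353
grasp_force: 30.0
```

```bash
python3 plan.py .5394 .1255 .16 6.76 1  .5394 .1255 .056 6.76 6
python3 - <<'E'
from meas import *
f=grab('top')
W=pts(f);Z=W[...,2];hsv=cv2.cvtColor(f['image'],cv2.COLOR_RGB2HSV)
# pocket floors (white, z~6mm)
m=(hsv[...,1]<40)&(hsv[...,2]>170)&(Z>0)&(Z<.014);b=np.zeros_like(m);b[225:310,220:345]=1
n,l,st,c=cv2.connectedComponentsWithStats((m&b).astype(np.uint8))
for i in range(1,n):
    if st[i,4]>150: print('floor',c[i].round(),rect(W,l==i))
cc=np.array([.5144,.0561]);a=.118;R=np.array([[np.cos(a),-np.sin(a)],[np.sin(a),np.cos(a)]])
for k,q in enumerate([(-33,-66),(-33,0),(-33,66),(33,-66),(33,0),(33,66)]):print(k,(cc+R@np.array(q)/1000).round(4))
E
```

```text
t 5.82 p [0.5394 0.1269 0.1604] yaw 6.97 w 0.0353 gf 30.0
1 x [-0.071, -0.009, 0.022] [0.007, -0.008, 0.037]
6 x [0.0, 0.0, 0.867] [0.0, 0.0, 0.0]
floor [311. 248.] (array([555.2,  -5.8]), array([44.4, 44.5]), 7.03, np.float64(0.0064), array([ 0.5523, -0.0046]), 207)
floor [281. 254.] (array([547.3,  60.4]), array([44.3, 44.3]), 6.69, np.float64(0.0064), array([0.5424, 0.0537]), 173)
floor [317. 282.] (array([488.9, -13.5]), array([44.7, 44.4]), 6.61, np.float64(0.0062), array([ 0.489 , -0.0135]), 564)
floor [282. 287.] (array([481. ,  52.7]), array([44.7, 44.4]), 6.74, np.float64(0.0062), array([0.481 , 0.0527]), 562)
0 [ 0.4894 -0.0133]
1 [0.4816 0.0522]
2 [0.4739 0.1178]
3 [ 0.5549 -0.0056]
4 [0.5472 0.06  ]
5 [0.5394 0.1255]
```

Emit:
arm_command --moves '[[[-0.07,0,0.9],[0,0,0.037],30],[[0,0,0.9],[0,0,0],30],[[0,0,0.9],[0,0,0],30],[[0,0,0.9],[0,0,0],30],[[0,0,0.9],[0,0,0],30],[[0,0,0.5],[0,0,0],30],[[0,0,0.25],[0,0,0],30],[[0,0,0],[0,0,0],30],[[0,0,0],[0,0,0],30]]'

```text
clock: 6.62
tool_pos: [0.5398, 0.1251, 0.0554]
eef_rot: [[-0.116, 0.993, 0.001], [0.993, 0.116, 0.0], [0.0, 0.001, -1.0]]
force: [0.3, -0.1, -0.2]
gripper_width: 0.0353
grasp_force: 30.0
```

```bash
python3 plan.py .5394 .1255 .16 6.76 6 .500 .269 .12 45 9
```

```text
t 6.62 p [0.5398 0.1251 0.0554] yaw 6.67 w 0.0353 gf 30.0
6 x [0.004, -0.003, -0.872] [0.001, -0.0, -0.003]
9 x [0.833, 0.123, 0.222] [0.0, 0.0, -0.742]
```

Emit:
arm_command --moves '[[[0,0,0.03],[0,0,0],48],[[0,0,0],[0,0,0],50],[[0,0,0],[0,0,0],50],[[0,0,0],[0,0,0],50],[[0,0,-0.4],[0,0,0],50],[[0,0,-0.8],[0,0,0],50],[[0,0,-0.9],[0,0,0],50],[[0,0,-0.9],[0,0,0],50],[[0,0,-0.9],[0,0,0],50],[[0,0,-0.9],[0,0,0],50],[[0,0,-0.4],[0,0,0],50]]'

```text
clock: 7.53
tool_pos: [0.5404, 0.1248, 0.1613]
eef_rot: [[-0.115, 0.993, 0.003], [0.993, 0.115, 0.002], [0.001, 0.003, -1.0]]
force: [-0.1, 1.0, 0.6]
gripper_width: 0.05
grasp_force: 0.0
```

Emit:
arm_command --moves '[[[0.833,0.123,0.222],[0,0,-0.742],80],[[0.833,0.123,0.222],[0,0,-0.742],80],[[0.833,0.123,0.222],[0,0,-0.742],80],[[0.833,0.123,0.222],[0,0,-0.742],80],[[0.833,0.123,0.222],[0,0,-0.742],80],[[0.833,0.123,0.222],[0,0,-0.742],80],[[0.833,0.123,0.222],[0,0,-0.742],80],[[0.833,0.123,0.222],[0,0,-0.742],80],[[0.833,0.123,0.222],[0,0,-0.742],80],[[0,0,0],[0,0,0],80],[[0,0,0],[0,0,0],80],[[0,0,0],[0,0,0],70]]'

```text
clock: 8.53
tool_pos: [0.5008, 0.2673, 0.1186]
eef_rot: [[-0.704, 0.71, 0.0], [0.71, 0.704, -0.0], [-0.0, 0.0, -1.0]]
force: [-0.3, -0.8, 0.2]
gripper_width: 0.078
grasp_force: 0.0
```

```bash
python3 plan.py .500 .269 .12 45 1 .500 .269 .048 45 5;python3 - <<'E'
from meas import *
for n in ('top','wrist'):
    f=grab(n);W=pts(f);hsv=cv2.cvtColor(f['image'],cv2.COLOR_RGB2HSV)
    for o in cap(W,hsv,.05,.085):print(n,o[0],o[1][2:])
E
```

```text
t 8.53 p [0.5008 0.2673 0.1186] yaw 44.75 w 0.078 gf 0.0
1 x [0.087, 0.03, -0.072] [0.001, 0.005, -0.043]
5 x [0.0, 0.0, 0.72] [0.0, 0.0, 0.0]
top [  3. 220.] [0.0823, 0.6176, 0.5674, 0.0369]
top [312. 246.] [0.0758, 0.554, -0.0057, 0.0164]
top [276. 251.] [0.0758, 0.5464, 0.0588, 0.0167]
top [240. 256.] [0.0757, 0.5398, 0.1237, 0.0172]
top [245. 292.] [0.0759, 0.4753, 0.1171, 0.0171]
wrist [371.  76.] [0.0689, 0.4494, 0.3586, 0.018]
wrist [527. 220.] [0.0694, 0.5681, 0.366, 0.0183]
wrist [322. 263.] [0.0694, 0.4994, 0.2693, 0.0179]
```

Emit:
arm_command --moves '[[[0.07,0.01,0.7],[0,0,0],60],[[0,0,0.7],[0,0,0],60],[[0,0,0.7],[0,0,0],60],[[0,0,0.7],[0,0,0],60],[[0,0,0.7],[0,0,0],60],[[0,0,0],[0,0,0],60],[[0,0,0],[0,0,0],30],[[0,0,0],[0,0,0],30],[[0,0,0],[0,0,0],30],[[0,0,0],[0,0,0],30],[[0,0,0],[0,0,0],30],[[0,0,0],[0,0,0],30]]'

```text
clock: 9.63
tool_pos: [0.4997, 0.2696, 0.049]
eef_rot: [[-0.706, 0.708, 0.001], [0.708, 0.706, 0.001], [-0.0, 0.001, -1.0]]
force: [-1.7, -0.7, 4.5]
gripper_width: 0.0354
grasp_force: 30.0
```

```bash
python3 plan.py .5 .269 .16 45 6 .4813 .0525 .16 6.76 12
```

```text
t 9.63 p [0.4997 0.2696 0.049 ] yaw 44.89 w 0.0354 gf 30.0
6 x [-0.005, -0.001, -0.925] [0.002, 0.0, -0.003]
12 x [-0.779, -0.494, -0.0] [0.0, 0.0, 0.556]
```

Emit:
arm_command --moves '[[[0,0,-0.5],[0,0,0],30],[[0,0,-0.85],[0,0,0],30],[[0,0,-0.85],[0,0,0],30],[[0,0,-0.85],[0,0,0],30],[[0,0,-0.85],[0,0,0],30],[[0,0,-0.85],[0,0,0],30],[[0,0,-0.85],[0,0,0],30]]'

```text
clock: 10.22
tool_pos: [0.4992, 0.2692, 0.1618]
eef_rot: [[-0.706, 0.708, -0.0], [0.708, 0.706, 0.0], [0.0, 0.0, -1.0]]
force: [-0.6, 1.0, -1.5]
gripper_width: 0.0349
grasp_force: 30.0
```

Emit:
arm_command --moves '[[[-0.779,-0.494,0],[0,0,0.556],30],[[-0.779,-0.494,0],[0,0,0.556],30],[[-0.779,-0.494,0],[0,0,0.556],30],[[-0.779,-0.494,0],[0,0,0.556],30],[[-0.779,-0.494,0],[0,0,0.556],30],[[-0.779,-0.494,0],[0,0,0.556],30],[[-0.779,-0.494,0],[0,0,0.556],30],[[-0.779,-0.494,0],[0,0,0.556],30],[[-0.779,-0.494,0],[0,0,0.556],30],[[-0.779,-0.494,0],[0,0,0.556],30],[[-0.779,-0.494,0],[0,0,0.556],30],[[-0.779,-0.494,0],[0,0,0.556],30]]'

```text
clock: 11.22
tool_pos: [0.4794, 0.0503, 0.1596]
eef_rot: [[-0.109, 0.994, -0.001], [0.994, 0.109, -0.0], [-0.0, -0.001, -1.0]]
force: [0.7, -1.0, -0.7]
gripper_width: 0.0354
grasp_force: 30.0
```

Emit:
arm_command --moves '[[[0,0,0],[0,0,0],30],[[0,0,0],[0,0,0],30],[[0,0,0],[0,0,0],30]]'

```text
clock: 11.47
tool_pos: [0.4801, 0.0525, 0.16]
eef_rot: [[-0.115, 0.993, -0.0], [0.993, 0.115, 0.0], [0.0, -0.0, -1.0]]
force: [-1.3, 0.8, -1.5]
gripper_width: 0.0352
grasp_force: 30.0
```

```bash
python3 plan.py .4813 .0525 .16 6.76 1
```

```text
t 11.47 p [0.4801 0.0525 0.16  ] yaw 6.61 w 0.0352 gf 30.0
1 x [-0.008, 0.057, 0.002] [-0.005, -0.004, -0.027]
```

Emit:
arm_command --moves '[[[0,0.055,0.9],[0,0,0],30],[[0,0,0.9],[0,0,0],30],[[0,0,0.9],[0,0,0],30],[[0,0,0.9],[0,0,0],30],[[0,0,0.9],[0,0,0],30],[[0,0,0.5],[0,0,0],30],[[0,0,0.2],[0,0,0],30],[[0,0,0],[0,0,0],30],[[0,0,0],[0,0,0],30]]'

```text
clock: 12.22
tool_pos: [0.4819, 0.0532, 0.0567]
eef_rot: [[-0.116, 0.993, 0.0], [0.993, 0.116, 0.0], [0.0, 0.0, -1.0]]
force: [-0.4, 1.0, -1.4]
gripper_width: 0.0352
grasp_force: 30.0
```

Emit:
arm_command --moves '[[[0,0,0.03],[0,0,0],48],[[0,0,0],[0,0,0],50],[[0,0,0],[0,0,0],50],[[0,0,0],[0,0,0],50],[[0,0,-0.4],[0,0,0],50],[[0,0,-0.8],[0,0,0],50],[[0,0,-0.9],[0,0,0],50],[[0,0,-0.9],[0,0,0],50],[[0,0,-0.9],[0,0,0],50],[[0,0,-0.9],[0,0,0],50],[[0,0,-0.4],[0,0,0],50]]'

```text
clock: 13.13
tool_pos: [0.4826, 0.0531, 0.1626]
eef_rot: [[-0.116, 0.993, 0.003], [0.993, 0.116, 0.001], [0.001, 0.003, -1.0]]
force: [1.0, 0.3, 0.5]
gripper_width: 0.0499
grasp_force: 0.0
```

```bash
python3 plan.py .4496 .3585 .12 45 18
```

```text
t 13.13 p [0.4826 0.0531 0.1626] yaw 6.65 w 0.0499 gf 0.0
18 x [0.824, 0.277, 0.119] [0.002, 0.0, -0.372]
```

Emit:
arm_command --moves '[[[0.824,0.277,0.119],[0,0,-0.372],50],[[0.824,0.277,0.119],[0,0,-0.372],50],[[0.824,0.277,0.119],[0,0,-0.372],50],[[0.824,0.277,0.119],[0,0,-0.372],50],[[0.824,0.277,0.119],[0,0,-0.372],50],[[0.824,0.277,0.119],[0,0,-0.372],50],[[0.824,0.277,0.119],[0,0,-0.372],50],[[0.824,0.277,0.119],[0,0,-0.372],50],[[0.824,0.277,0.119],[0,0,-0.372],60],[[0.824,0.277,0.119],[0,0,-0.372],60],[[0.824,0.277,0.119],[0,0,-0.372],60],[[0.824,0.277,0.119],[0,0,-0.372],60]]'

```text
clock: 14.13
tool_pos: [0.4819, 0.2616, 0.131]
eef_rot: [[-0.537, 0.844, 0.0], [0.844, 0.537, 0.0], [0.0, 0.0, -1.0]]
force: [0.2, -0.2, -0.5]
gripper_width: 0.0595
grasp_force: 0.0
```

Emit:
arm_command --moves '[[[0.824,0.277,0.119],[0,0,-0.372],60],[[0.824,0.277,0.119],[0,0,-0.372],60],[[0.824,0.277,0.119],[0,0,-0.372],60],[[0.824,0.277,0.119],[0,0,-0.372],60],[[0.824,0.277,0.119],[0,0,-0.372],60],[[0.824,0.277,0.119],[0,0,-0.372],60],[[0,0,0],[0,0,0],60],[[0,0,0],[0,0,0],60],[[0,0,0],[0,0,0],60]]'

```text
clock: 14.88
tool_pos: [0.4486, 0.358, 0.1169]
eef_rot: [[-0.707, 0.707, 0.0], [0.707, 0.707, -0.0], [-0.0, -0.0, -1.0]]
force: [0.3, -0.9, 1.1]
gripper_width: 0.0602
grasp_force: 0.0
```

```bash
python3 plan.py .4496 .3585 .12 45 1 .4496 .3585 .048 45 5;python3 - <<'E'
from meas import *
for n in ('top','wrist'):
    f=grab(n);W=pts(f);hsv=cv2.cvtColor(f['image'],cv2.COLOR_RGB2HSV)
    for o in cap(W,hsv,.05,.085):print(n,o[0],o[1][2:])
E
```

```text
t 14.88 p [0.4486 0.358  0.1169] yaw 45.01 w 0.0602 gf 0.0
1 x [-0.018, 0.054, -0.156] [-0.001, 0.005, 0.002]
5 x [0.0, 0.0, 0.72] [0.0, 0.0, 0.0]
top [  3. 220.] [0.0824, 0.6176, 0.5696, 0.0366]
top [108. 242.] [0.0696, 0.5682, 0.3656, 0.0186]
top [312. 246.] [0.0758, 0.5539, -0.0056, 0.0163]
top [276. 251.] [0.0757, 0.5463, 0.0588, 0.0165]
top [240. 256.] [0.0757, 0.5396, 0.1236, 0.0172]
top [281. 287.] [0.0759, 0.4819, 0.0521, 0.0164]
top [245. 291.] [0.0758, 0.4754, 0.1171, 0.0172]
top [114. 306.] [0.0698, 0.4522, 0.3576, 0.0173]
wrist [324. 266.] [0.0694, 0.4494, 0.359, 0.0179]
```

Pocket 1 is filled correctly. Now the third tin.

Emit:
arm_command --moves '[[[0,0.05,0.69],[0,0,0],60],[[0,0,0.69],[0,0,0],60],[[0,0,0.69],[0,0,0],60],[[0,0,0.69],[0,0,0],60],[[0,0,0.69],[0,0,0],60],[[0,0,0],[0,0,0],60],[[0,0,0],[0,0,0],30],[[0,0,0],[0,0,0],30],[[0,0,0],[0,0,0],30],[[0,0,0],[0,0,0],30],[[0,0,0],[0,0,0],30],[[0,0,0],[0,0,0],30]]'

```text
clock: 15.98
tool_pos: [0.4494, 0.3594, 0.0486]
eef_rot: [[-0.708, 0.707, 0.001], [0.707, 0.708, 0.001], [0.0, 0.001, -1.0]]
force: [-0.4, -0.7, 4.9]
gripper_width: 0.0352
grasp_force: 30.0
```

```bash
python3 plan.py .45 .359 .17 45 7 .4892 -.0134 .17 6.76 22
```

```text
t 15.98 p [0.4494 0.3594 0.0486] yaw 45.03 w 0.0352 gf 30.0
7 x [-0.005, 0.002, -0.867] [0.002, -0.0, 0.001]
22 x [-0.811, -0.307, -0.0] [0.0, 0.0, 0.303]
```

Emit:
arm_command --moves '[[[0,0,-0.5],[0,0,0],30],[[0,0,-0.93],[0,0,0],30],[[0,0,-0.93],[0,0,0],30],[[0,0,-0.93],[0,0,0],30],[[0,0,-0.93],[0,0,0],30],[[0,0,-0.93],[0,0,0],30],[[0,0,-0.93],[0,0,0],30]]'

```text
clock: 16.57
tool_pos: [0.4488, 0.3589, 0.171]
eef_rot: [[-0.708, 0.707, -0.0], [0.707, 0.708, 0.0], [0.0, 0.0, -1.0]]
force: [-0.4, 0.2, -1.6]
gripper_width: 0.0354
grasp_force: 30.0
```

Emit:
arm_command --moves '[[[-0.811,-0.307,0],[0,0,0.303],30],[[-0.811,-0.307,0],[0,0,0.303],30],[[-0.811,-0.307,0],[0,0,0.303],30],[[-0.811,-0.307,0],[0,0,0.303],30],[[-0.811,-0.307,0],[0,0,0.303],30],[[-0.811,-0.307,0],[0,0,0.303],30],[[-0.811,-0.307,0],[0,0,0.303],30],[[-0.811,-0.307,0],[0,0,0.303],30],[[-0.811,-0.307,0],[0,0,0.303],30],[[-0.811,-0.307,0],[0,0,0.303],30],[[-0.811,-0.307,0],[0,0,0.303],30]]'

```text
clock: 17.48
tool_pos: [0.5003, 0.1745, 0.1695]
eef_rot: [[-0.435, 0.901, -0.0], [0.901, 0.435, 0.0], [0.0, 0.0, -1.0]]
force: [-0.8, 0.3, 0.1]
gripper_width: 0.0353
grasp_force: 30.0
```

Emit:
arm_command --moves '[[[-0.811,-0.307,0],[0,0,0.303],30],[[-0.811,-0.307,0],[0,0,0.303],30],[[-0.811,-0.307,0],[0,0,0.303],30],[[-0.811,-0.307,0],[0,0,0.303],30],[[-0.811,-0.307,0],[0,0,0.303],30],[[-0.811,-0.307,0],[0,0,0.303],30],[[-0.811,-0.307,0],[0,0,0.303],30],[[-0.811,-0.307,0],[0,0,0.303],30],[[-0.811,-0.307,0],[0,0,0.303],30],[[-0.811,-0.307,0],[0,0,0.303],30],[[-0.811,-0.307,0],[0,0,0.303],30],[[0,0,0],[0,0,0],30]]'

```text
clock: 18.48
tool_pos: [0.4878, -0.0178, 0.1696]
eef_rot: [[-0.112, 0.994, -0.0], [0.994, 0.112, -0.001], [-0.001, -0.0, -1.0]]
force: [-0.3, 0.6, -2.0]
gripper_width: 0.0352
grasp_force: 30.0
```

Emit:
arm_command --moves '[[[0,0,0],[0,0,0],30],[[0,0,0],[0,0,0],30],[[0,0,0],[0,0,0],30]]'

```text
clock: 18.73
tool_pos: [0.4887, -0.0126, 0.1695]
eef_rot: [[-0.12, 0.993, -0.0], [0.993, 0.12, 0.0], [0.0, 0.0, -1.0]]
force: [0.2, -0.0, -1.2]
gripper_width: 0.0354
grasp_force: 30.0
```

```bash
python3 plan.py .4892 -.0134 .17 6.76 1
```

```text
t 18.73 p [ 0.4887 -0.0126  0.1695] yaw 6.91 w 0.0354 gf 30.0
1 x [-0.04, 0.019, -0.027] [0.0, -0.003, 0.027]
```

Emit:
arm_command --moves '[[[-0.03,0.02,0.9],[0,0,0],30],[[0,0,0.9],[0,0,0],30],[[0,0,0.9],[0,0,0],30],[[0,0,0.9],[0,0,0],30],[[0,0,0.9],[0,0,0],30],[[0,0,0.7],[0,0,0],30],[[0,0,0.45],[0,0,0],30],[[0,0,0],[0,0,0],30],[[0,0,0],[0,0,0],30]]'

```text
clock: 19.48
tool_pos: [0.4892, -0.0136, 0.0566]
eef_rot: [[-0.12, 0.993, -0.0], [0.993, 0.12, -0.0], [-0.0, -0.0, -1.0]]
force: [0.0, 0.6, -1.5]
gripper_width: 0.0352
grasp_force: 30.0
```

Emit:
arm_command --moves '[[[0,0,0.03],[0,0,0],48],[[0,0,0],[0,0,0],50],[[0,0,0],[0,0,0],50],[[0,0,0],[0,0,0],50],[[0,0,-0.4],[0,0,0],50],[[0,0,-0.8],[0,0,0],50],[[0,0,-0.9],[0,0,0],50],[[0,0,-0.9],[0,0,0],50],[[0,0,-0.9],[0,0,0],50],[[0,0,-0.9],[0,0,0],50],[[0,0,-0.6],[0,0,0],50]]'

```text
clock: 20.4
tool_pos: [0.4897, -0.0141, 0.1664]
eef_rot: [[-0.119, 0.993, 0.002], [0.993, 0.119, 0.001], [0.0, 0.002, -1.0]]
force: [-0.9, 0.6, -0.4]
gripper_width: 0.0498
grasp_force: 0.0
```

```bash
python3 plan.py .5113 -.3337 .12 8.6 17
```

```text
t 20.4 p [ 0.4897 -0.0141  0.1664] yaw 6.82 w 0.0498 gf 0.0
17 x [-0.94, -0.063, 0.136] [0.001, -0.0, -0.018]
```

Emit:
arm_command --moves '[[[-0.94,-0.063,0.136],[0,0,-0.018],60],[[-0.94,-0.063,0.136],[0,0,-0.018],60],[[-0.94,-0.063,0.136],[0,0,-0.018],60],[[-0.94,-0.063,0.136],[0,0,-0.018],60],[[-0.94,-0.063,0.136],[0,0,-0.018],60],[[-0.94,-0.063,0.136],[0,0,-0.018],60],[[-0.94,-0.063,0.136],[0,0,-0.018],60],[[-0.94,-0.063,0.136],[0,0,-0.018],60],[[-0.94,-0.063,0.136],[0,0,-0.018],60],[[-0.94,-0.063,0.136],[0,0,-0.018],60],[[-0.94,-0.063,0.136],[0,0,-0.018],60]]'

```text
clock: 21.32
tool_pos: [0.5019, -0.2217, 0.1346]
eef_rot: [[-0.139, 0.99, 0.001], [0.99, 0.139, 0.0], [0.0, 0.001, -1.0]]
force: [-0.6, -0.1, 0.7]
gripper_width: 0.0601
grasp_force: 0.0
```

Emit:
arm_command --moves '[[[-0.94,-0.063,0.136],[0,0,-0.018],60],[[-0.94,-0.063,0.136],[0,0,-0.018],60],[[-0.94,-0.063,0.136],[0,0,-0.018],60],[[-0.94,-0.063,0.136],[0,0,-0.018],60],[[-0.94,-0.063,0.136],[0,0,-0.018],60],[[-0.94,-0.063,0.136],[0,0,-0.018],60],[[0,0,0],[0,0,0],60],[[0,0,0],[0,0,0],60],[[0,0,0],[0,0,0],60],[[0,0,0],[0,0,0],60]]'

```text
clock: 22.15
tool_pos: [0.511, -0.3323, 0.118]
eef_rot: [[-0.151, 0.989, 0.0], [0.989, 0.151, 0.001], [0.001, 0.001, -1.0]]
force: [0.2, 0.5, -0.2]
gripper_width: 0.0601
grasp_force: 0.0
```

```bash
python3 plan.py .5113 -.3337 .12 8.6 1;python3 - <<'E'
from meas import *
f=grab('top');W=pts(f);hsv=cv2.cvtColor(f['image'],cv2.COLOR_RGB2HSV)
for o in cap(W,hsv,.05,.085):print(o[0],o[1][2:])
f=grab('wrist','w1.png');W=pts(f);Z=W[...,2]
m=((Z>.028)&(Z<.04)).astype(np.uint8)
n,l,st,c=cv2.connectedComponentsWithStats(m)
for i in range(1,n):
    if st[i,4]>300: print('bar',c[i],rect(W,l==i))
E
```

```text
t 22.15 p [ 0.511  -0.3323  0.118 ] yaw 8.66 w 0.0601 gf 0.0
1 x [-0.071, 0.006, -0.101] [0.006, -0.006, 0.011]
[  3. 220.] [0.0823, 0.6175, 0.5651, 0.0369]
[108. 242.] [0.0697, 0.5681, 0.3659, 0.0185]
[312. 246.] [0.0759, 0.5538, -0.0055, 0.0162]
[276. 251.] [0.0759, 0.5465, 0.0587, 0.0165]
[240. 256.] [0.0758, 0.5389, 0.1236, 0.017]
[318. 282.] [0.0757, 0.4902, -0.0138, 0.0162]
[281. 287.] [0.0758, 0.482, 0.052, 0.0163]
[245. 292.] [0.0755, 0.4755, 0.1169, 0.017]
bar [321.90045249 244.42081448] (array([ 510.6, -334. ]), array([17.8, 49.9]), 9.05, np.float64(0.0334), array([ 0.5106, -0.333 ]), 1989)
```

View pics/w1.png

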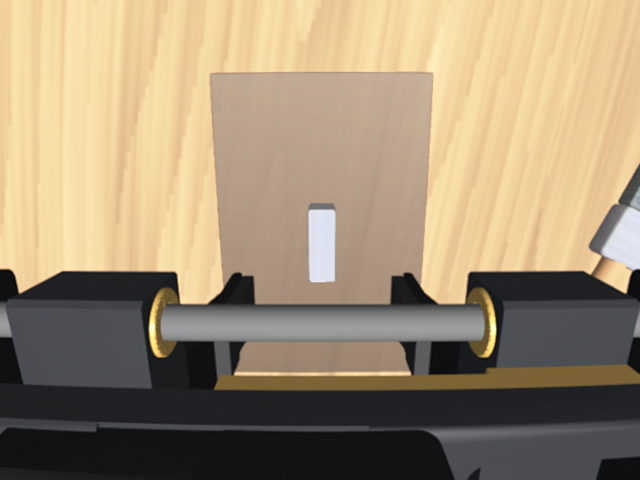

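Emit:
arm_command --moves '[[[-0.085,0,0.9],[0,0,-0.06],60],[[0,0,0.9],[0,0,0],50],[[0,0,0.9],[0,0,0],45],[[0,0,0.9],[0,0,0],40],[[0,0,0.6],[0,0,0],40],[[0,0,0.25],[0,0,0],40],[[0,0,0],[0,0,0],40],[[0,0,0],[0,0,0],40]]'

```text
clock: 22.92
tool_pos: [0.5112, -0.3353, 0.0293]
eef_rot: [[-0.156, 0.988, 0.001], [0.988, 0.156, -0.0], [-0.0, 0.001, -1.0]]
force: [-0.4, -0.5, 0.3]
gripper_width: 0.0405
grasp_force: 0.0
```

Emit:
arm_command --moves '[[[0,0,0],[0,0,0],12],[[0,0,0],[0,0,0],12],[[0,0,0],[0,0,0],12],[[0,0,0],[0,0,0],12],[[0,0,0],[0,0,0],12],[[0,0,0],[0,0,0],12]]'

```text
clock: 23.42
tool_pos: [0.511, -0.3352, 0.0289]
eef_rot: [[-0.155, 0.988, 0.001], [0.988, 0.155, -0.0], [-0.0, 0.001, -1.0]]
force: [-0.2, 0.6, 2.8]
gripper_width: 0.0155
grasp_force: 30.0
```

```bash
python3 plan.py .511 -.334 .17 9 8  .5144 .056 .17 6.76 22
```

```text
t 23.42 p [ 0.511  -0.3352  0.0289] yaw 8.94 w 0.0155 gf 30.0
8 x [0.007, 0.001, -0.882] [0.001, 0.0, -0.001]
22 x [0.877, 0.13, -0.0] [0.0, 0.0, 0.018]
```

Emit:
arm_command --moves '[[[0,0,-0.4],[0,0,0],12],[[0,0,-0.8],[0,0,0],12],[[0,0,-0.9],[0,0,0],12],[[0,0,-0.9],[0,0,0],12],[[0,0,-0.9],[0,0,0],12],[[0,0,-0.9],[0,0,0],12],[[0,0,-0.9],[0,0,0],12],[[0,0,-0.9],[0,0,0],12],[[0,0,-0.5],[0,0,0],12],[[0,0,0],[0,0,0],12]]'

```text
clock: 24.25
tool_pos: [0.5116, -0.336, 0.1732]
eef_rot: [[-0.155, 0.988, 0.003], [0.988, 0.155, -0.001], [-0.002, 0.003, -1.0]]
force: [0.3, 0.6, -0.0]
gripper_width: 0.0123
grasp_force: 0.0
```

Emit:
arm_command --moves '[[[0.5,0.08,0],[0,0,0.018],12],[[0.877,0.13,0],[0,0,0.018],12],[[0.877,0.13,0],[0,0,0.018],12],[[0.877,0.13,0],[0,0,0.018],12],[[0.877,0.13,0],[0,0,0.018],12],[[0.877,0.13,0],[0,0,0.018],12],[[0.877,0.13,0],[0,0,0.018],12],[[0.877,0.13,0],[0,0,0.018],12],[[0.877,0.13,0],[0,0,0.018],12],[[0.877,0.13,0],[0,0,0.018],12],[[0.877,0.13,0],[0,0,0.018],12],[[0.877,0.13,0],[0,0,0.018],12]]'

```text
clock: 25.25
tool_pos: [0.5102, -0.1281, 0.1692]
eef_rot: [[-0.135, 0.991, -0.002], [0.991, 0.135, 0.0], [0.001, -0.002, -1.0]]
force: [-0.3, 0.0, -0.4]
gripper_width: 0.0118
grasp_force: 0.0
```

```bash
python3 plan.py .5144 .056 .17 6.76 12
```

```text
t 25.25 p [ 0.5102 -0.1281  0.1692] yaw 7.74 w 0.0118 gf 0.0
12 x [0.759, 0.115, -0.003] [-0.002, -0.0, 0.014]
```

Grip lost during the lift: the opening reads 12 mm and there's no grip force. I'll look before moving on.

Run:
```python
from meas import *
f=grab('top','top1.png');W=pts(f);Z=W[...,2]
lb=np.zeros(Z.shape,bool);lb[205:325,400:560]=1
m=lb&(Z>.025)&(Z<.06)
n,l,st,c=cv2.connectedComponentsWithStats(m.astype(np.uint8))
for i in range(1,n):
    if st[i,4]>50: print('bar',c[i],rect(W,l==i),W[l==i][:,2].min(),W[l==i][:,2].max())
```

```text
(no output)
```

View pics/top1.png

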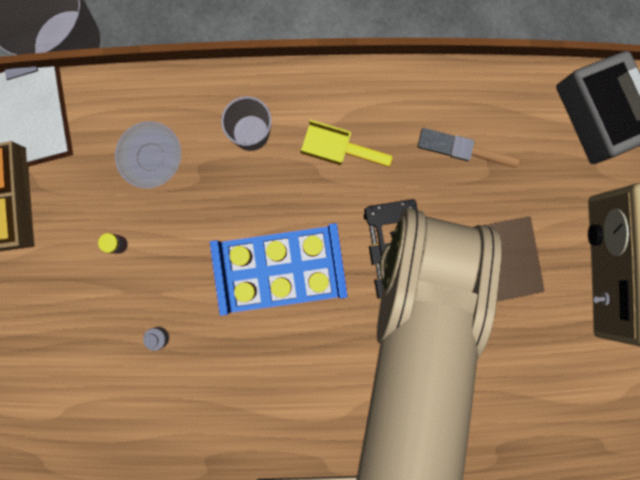

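The lid never left the counter; its right edge is still near column 542. The tray now holds six caps. I'll go back and look at the bar.

```bash
python3 plan.py .511 -.332 .12 9 11
```

```text
t 25.3 p [ 0.5107 -0.1242  0.1691] yaw 7.94 w 0.0121 gf 0.0
11 x [-0.935, -0.137, 0.222] [-0.002, -0.002, -0.017]
```

Emit:
arm_command --moves '[[[-0.935,-0.137,0.222],[0,0,-0.017],60],[[-0.935,-0.137,0.222],[0,0,-0.017],60],[[-0.935,-0.137,0.222],[0,0,-0.017],60],[[-0.935,-0.137,0.222],[0,0,-0.017],60],[[-0.935,-0.137,0.222],[0,0,-0.017],60],[[-0.935,-0.137,0.222],[0,0,-0.017],60],[[-0.935,-0.137,0.222],[0,0,-0.017],60],[[-0.935,-0.137,0.222],[0,0,-0.017],60],[[-0.935,-0.137,0.222],[0,0,-0.017],60],[[-0.935,-0.137,0.222],[0,0,-0.017],60],[[-0.935,-0.137,0.222],[0,0,-0.017],60],[[0,0,0],[0,0,0],60]]'

```text
clock: 26.3
tool_pos: [0.5084, -0.3406, 0.1196]
eef_rot: [[-0.149, 0.989, -0.003], [0.989, 0.149, -0.001], [-0.0, -0.004, -1.0]]
force: [-1.7, -0.6, 0.2]
gripper_width: 0.0601
grasp_force: 0.0
```

Emit:
arm_command --moves '[[[0,0,0],[0,0,0],40],[[0,0,0],[0,0,0],40],[[0,0,0],[0,0,0],40]]'

```text
clock: 26.55
tool_pos: [0.511, -0.3363, 0.1215]
eef_rot: [[-0.154, 0.988, -0.0], [0.988, 0.154, 0.001], [0.001, -0.0, -1.0]]
force: [0.3, 0.0, 0.5]
gripper_width: 0.0473
grasp_force: 0.0
```

```bash
python3 plan.py .511 -.334 .12 9 1
python3 - <<'E'
from meas import *
f=grab('wrist','w2.png');W=pts(f);Z=W[...,2]
m=((Z>.028)&(Z<.04)).astype(np.uint8)
n,l,st,c=cv2.connectedComponentsWithStats(m)
for i in range(1,n):
    if st[i,4]>300: print('bar',c[i],rect(W,l==i))
# profile of bar side z vs lateral (tool y)
R=read_state()['eef_rot'];p=read_state()['tool_pos']
q=(W-p)@R
v=(abs(q[...,0])<.06)&(Z>.001)&(Z<.04)&(abs(q[...,1])<.03)
for lo in np.arange(.002,.038,.004):
    k=v&(Z>=lo)&(Z<lo+.004)
    if k.sum()>5: print(lo.round(3),k.sum(),np.percentile(q[...,1][k],[2,98]).round(4),np.percentile(q[...,0][k],[2,98]).round(4))
E
```

```text
t 26.55 p [ 0.511  -0.3363  0.1215] yaw 8.86 w 0.0473 gf 0.0
1 x [0.115, 0.017, 0.073] [-0.001, -0.011, -0.025]
bar [325.79752066 235.38533058] (array([ 512.6, -332.3]), array([17.5, 49.9]), 8.58, np.float64(0.0334), array([ 0.5123, -0.3314]), 1936)
0.002 8028 [-0.0291  0.029 ] [-0.0548  0.0583]
0.006 2553 [-0.0287  0.0289] [-0.0545  0.0583]
0.01 12 [-0.006   0.0095] [0.0282 0.0288]
0.014 22 [-0.006   0.0091] [0.0277 0.0288]
0.018 25 [-0.0064  0.0101] [0.0277 0.0287]
0.022 25 [-0.0057  0.0099] [0.0282 0.0288]
0.026 27 [-0.0062  0.01  ] [0.0275 0.0288]
0.03 1559 [-0.0066  0.0105] [-0.0199  0.028 ]
0.034 362 [-0.0059  0.0092] [-0.019   0.0269]
```

View pics/w2.png

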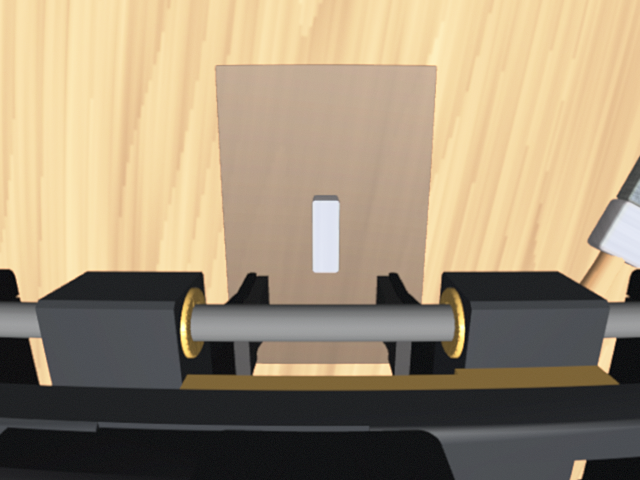

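Emit:
arm_command --moves '[[[0.185,0.11,0.9],[0,0,0],40],[[0,0,0.9],[0,0,0],40],[[0,0,0.9],[0,0,0],40],[[0,0,0.9],[0,0,0],40],[[0,0,0.7],[0,0,0],40],[[0,0,0.3],[0,0,0],40],[[0,0,0],[0,0,0],40],[[0,0,0],[0,0,0],35],[[0,0,0],[0,0,0],30]]'

```text
clock: 27.35
tool_pos: [0.5129, -0.3342, 0.0309]
eef_rot: [[-0.153, 0.988, 0.001], [0.988, 0.153, -0.001], [-0.001, 0.001, -1.0]]
force: [-0.2, -0.1, 1.1]
gripper_width: 0.034
grasp_force: 0.0
```

```bash
python3 plan.py .5126 -.3323 .0265 8.8 1; python3 -c "
from h import *
print(read_state()['force'])"
```

```text
t 27.35 p [ 0.5129 -0.3342  0.0309] yaw 8.77 w 0.034 gf 0.0
1 x [0.099, 0.001, 0.218] [0.013, 0.008, -0.004]
[-0.18189874 -0.11339199  1.08156987]
```

Emit:
arm_command --moves '[[[0.09,0,0.2],[0,0,0],28],[[0,0,0],[0,0,0],24],[[0,0,0],[0,0,0],20],[[0,0,0],[0,0,0],18],[[0,0,0],[0,0,0],16],[[0,0,0],[0,0,0],12],[[0,0,0],[0,0,0],6],[[0,0,0],[0,0,0],0]]'

```text
clock: 28.02
tool_pos: [0.5122, -0.3322, 0.026]
eef_rot: [[-0.153, 0.988, 0.0], [0.988, 0.153, -0.0], [-0.0, 0.0, -1.0]]
force: [0.2, 0.5, 2.0]
gripper_width: 0.0173
grasp_force: 30.0
```

Emit:
arm_command --moves '[[[0,0,0],[0,0,0],0],[[0,0,0],[0,0,0],0],[[0,0,0],[0,0,0],0]]'

```text
clock: 28.27
tool_pos: [0.5122, -0.3322, 0.026]
eef_rot: [[-0.153, 0.988, 0.0], [0.988, 0.153, -0.0], [-0.0, 0.0, -1.0]]
force: [0.7, 0.1, 2.9]
gripper_width: 0.0171
grasp_force: 30.0
```

Emit:
arm_command --moves '[[[0,0,-0.15],[0,0,0],0],[[0,0,-0.3],[0,0,0],0],[[0,0,-0.3],[0,0,0],0],[[0,0,0],[0,0,0],0]]'

```text
clock: 28.6
tool_pos: [0.5124, -0.3326, 0.0421]
eef_rot: [[-0.152, 0.988, 0.001], [0.988, 0.152, -0.001], [-0.001, 0.001, -1.0]]
force: [-0.0, -0.6, -2.7]
gripper_width: 0.017
grasp_force: 30.0
```

Now it's held: 17 mm opening, 30 N grip, and a 2.7 N load that matches the lid. Lifting.

Emit:
arm_command --moves '[[[0,0,-0.4],[0,0,0],0],[[0,0,-0.6],[0,0,0],0],[[0,0,-0.7],[0,0,0],0],[[0,0,-0.7],[0,0,0],0],[[0,0,-0.7],[0,0,0],0],[[0,0,-0.7],[0,0,0],0],[[0,0,-0.7],[0,0,0],0],[[0,0,-0.7],[0,0,0],0],[[0,0,-0.6],[0,0,0],0],[[0,0,-0.4],[0,0,0],0],[[0,0,-0.2],[0,0,0],0],[[0,0,0],[0,0,0],0]]'

```text
clock: 29.6
tool_pos: [0.5123, -0.3323, 0.1698]
eef_rot: [[-0.153, 0.988, 0.001], [0.988, 0.153, -0.0], [-0.001, 0.001, -1.0]]
force: [-0.3, 0.7, -2.7]
gripper_width: 0.0171
grasp_force: 30.0
```

```bash
python3 plan.py .5144 .056 .17 6.76 26
python3 - <<'E'
from meas import *
s=read_state();R=s['eef_rot'];p=s['tool_pos'];print(s['force'])
f=grab('wrist','w3.png');W=pts(f);q=(W-p)@R
# sheet plane in tool frame
hsv=cv2.cvtColor(f['image'],cv2.COLOR_RGB2HSV)
m=(abs(q[...,1])<.07)&(abs(q[...,2]-.02)<.02)&(q[...,0]>.04)&(q[...,0]<.11)
A=np.c_[q[m][:,:2],np.ones(m.sum())];print(m.sum(),np.linalg.lstsq(A,q[m][:,2],rcond=None)[0])
m2=(abs(q[...,2]+.007)<.006)&(abs(q[...,1])<.013)&(abs(q[...,0])<.05)
print('bar in tool',m2.sum(),cv2.minAreaRect((q[m2][:,:2]*1000).astype(np.float32)) if m2.sum()>20 else '', q[m][:,0].max(),np.percentile(q[m][:,1],[.5,99.5]))
E
```

```text
t 29.6 p [ 0.5123 -0.3323  0.1698] yaw 8.78 w 0.0171 gf 30.0
26 x [0.739, 0.105, -0.0] [0.0, 0.0, 0.014]
[-0.3137288   0.74042142 -2.72000958]
47774 [ 0.00021541 -0.00046631  0.02049425]
bar in tool 3095 ((0.06919479370117188, -0.033840179443359375), (49.635826110839844, 25.93418312072754), 0.32706418633461) 0.10999726079583494 [-0.06926591  0.06929178]
```

View pics/w3.png

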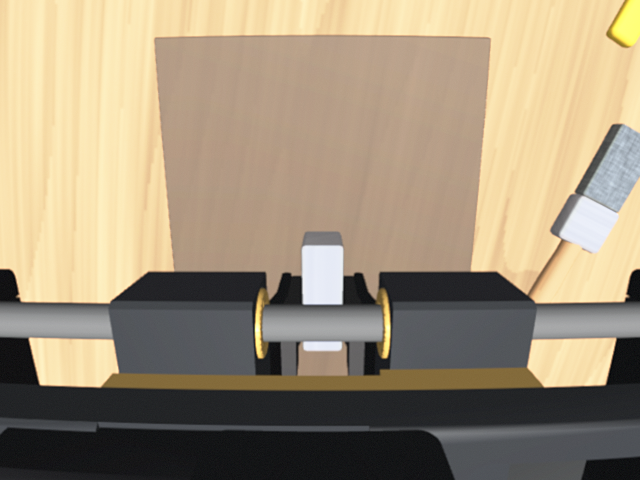

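The lid is held level with the bar centred at (322,290), and its underside is 26.5 mm below the TCP. Carrying it to the tray.

Emit:
arm_command --moves '[[[0.4,0.05,0],[0,0,0.014],0],[[0.739,0.105,0],[0,0,0.014],0],[[0.739,0.105,0],[0,0,0.014],0],[[0.739,0.105,0],[0,0,0.014],0],[[0.739,0.105,0],[0,0,0.014],0],[[0.739,0.105,0],[0,0,0.014],0],[[0.739,0.105,0],[0,0,0.014],0],[[0.739,0.105,0],[0,0,0.014],0],[[0.739,0.105,0],[0,0,0.014],0],[[0.739,0.105,0],[0,0,0.014],0],[[0.739,0.105,0],[0,0,0.014],0],[[0.739,0.105,0],[0,0,0.014],0]]'

```text
clock: 30.65
tool_pos: [0.5105, -0.1584, 0.168]
eef_rot: [[-0.136, 0.991, -0.001], [0.991, 0.136, 0.0], [0.0, -0.001, -1.0]]
force: [0.8, 0.6, -2.2]
gripper_width: 0.0169
grasp_force: 30.0
```

Emit:
arm_command --moves '[[[0.739,0.105,0],[0,0,0.014],0],[[0.739,0.105,0],[0,0,0.014],0],[[0.739,0.105,0],[0,0,0.014],0],[[0.739,0.105,0],[0,0,0.014],0],[[0.739,0.105,0],[0,0,0.014],0],[[0.739,0.105,0],[0,0,0.014],0],[[0.739,0.105,0],[0,0,0.014],0],[[0.739,0.105,0],[0,0,0.014],0],[[0.739,0.105,0],[0,0,0.014],0],[[0.739,0.105,0],[0,0,0.014],0],[[0.5,0.07,0],[0,0,0.014],0],[[0.4,0.05,0],[0,0,0.014],0]]'

```text
clock: 31.65
tool_pos: [0.5125, 0.009, 0.1682]
eef_rot: [[-0.12, 0.993, -0.001], [0.993, 0.12, -0.0], [0.0, -0.001, -1.0]]
force: [0.1, -1.2, -1.6]
gripper_width: 0.017
grasp_force: 30.0
```

Emit:
arm_command --moves '[[[0.3,0.05,0],[0,0,0.014],0],[[0,0,0],[0,0,0],0],[[0,0,0],[0,0,0],0],[[0,0,0],[0,0,0],0]]'

```text
clock: 31.98
tool_pos: [0.5133, 0.0128, 0.1688]
eef_rot: [[-0.117, 0.993, -0.0], [0.993, 0.117, -0.0], [-0.0, -0.0, -1.0]]
force: [1.0, -0.9, -1.5]
gripper_width: 0.0173
grasp_force: 30.0
```

```bash
python3 plan.py .5143 .056 .17 6.76 2
```

```text
t 31.98 p [0.5133 0.0128 0.1688] yaw 6.7 w 0.0173 gf 30.0
2 x [1.07, 0.152, -0.031] [-0.001, 0.001, -0.005]
```

Emit:
arm_command --moves '[[[0.5,0.07,0],[0,0,0],0],[[0.64,0.09,0],[0,0,0],0],[[0.6,0.08,0],[0,0,0],0],[[0.4,0.06,0],[0,0,0],0],[[0,0,0.5],[0,0,0],0],[[0,0,0.6],[0,0,0],0],[[0,0,0.6],[0,0,0],0],[[0,0,0.4],[0,0,0],0],[[0,0,0],[0,0,0],0],[[0,0,0],[0,0,0],0],[[0,0,0],[0,0,0],0],[[0,0,0],[0,0,0],0]]'

```text
clock: 32.98
tool_pos: [0.5147, 0.0569, 0.1274]
eef_rot: [[-0.118, 0.993, 0.001], [0.993, 0.118, 0.0], [0.0, 0.001, -1.0]]
force: [1.0, -0.4, -2.2]
gripper_width: 0.017
grasp_force: 30.0
```

```bash
python3 plan.py .5143 .056 .1125 6.76 2;  python3 - <<'E'
from meas import *
f=grab('scene','sc1.png')
E
```

```text
t 32.98 p [0.5147 0.0569 0.1274] yaw 6.76 w 0.017 gf 30.0
2 x [-0.02, -0.012, 0.373] [0.006, -0.001, 0.0]
```

View pics/sc1.png

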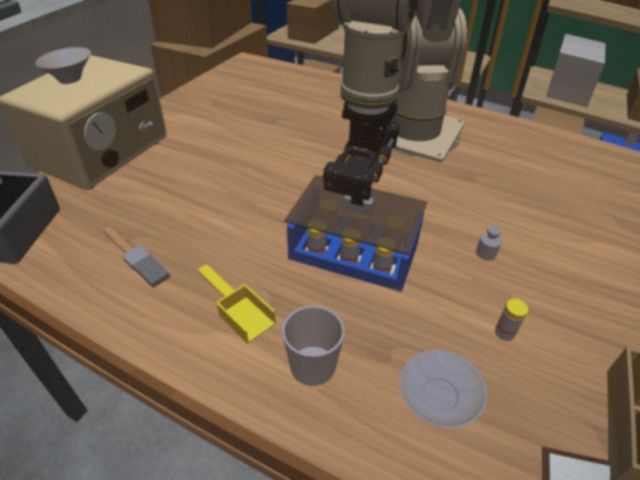

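The scene view shows the lid level over the tray (about 288–426, 180–248) with the tins upright beneath it. Lowering.

Emit:
arm_command --moves '[[[-0.02,-0.01,0.3],[0,0,0],0],[[0,0,0.3],[0,0,0],0],[[0,0,0.15],[0,0,0],0],[[0,0,0.05],[0,0,0],0],[[0,0,0],[0,0,0],0],[[0,0,0],[0,0,0],0]]'

```text
clock: 33.53
tool_pos: [0.5138, 0.0564, 0.1109]
eef_rot: [[-0.118, 0.993, -0.001], [0.993, 0.118, 0.0], [0.0, -0.001, -1.0]]
force: [-3.1, -0.3, 5.0]
gripper_width: 0.0175
grasp_force: 30.0
```

Contact: 5 N upward at the expected height. Releasing and going straight up.

Emit:
arm_command --moves '[[[0,0,0],[0,0,0],22],[[0,0,0],[0,0,0],30],[[0,0,0],[0,0,0],45],[[0,0,0],[0,0,0],45],[[0,0,0],[0,0,0],45],[[0,0,0],[0,0,0],45],[[0,0,-0.3],[0,0,0],45],[[0,0,-0.8],[0,0,0],45],[[0,0,-0.9],[0,0,0],45],[[0,0,-0.9],[0,0,0],45],[[0,0,-0.9],[0,0,0],45],[[0,0,-0.9],[0,0,0],45]]'

```text
clock: 34.53
tool_pos: [0.5141, 0.0563, 0.2062]
eef_rot: [[-0.118, 0.993, 0.0], [0.993, 0.118, 0.0], [0.0, 0.0, -1.0]]
force: [0.1, 1.1, 0.5]
gripper_width: 0.0448
grasp_force: 0.0
```

Emit:
arm_command --moves '[[[-0.9,0,-0.2],[0,0,0],45],[[-0.9,0,-0.2],[0,0,0],45],[[-0.9,0,-0.2],[0,0,0],45],[[-0.9,0,-0.2],[0,0,0],45],[[-0.9,0,0],[0,0,0],45],[[-0.9,0,0],[0,0,0],45],[[-0.9,0,0],[0,0,0],45],[[-0.9,0,0],[0,0,0],45],[[-0.9,0,0],[0,0,0],45],[[-0.9,0,0],[0,0,0],45],[[-0.9,0,0],[0,0,0],45],[[-0.4,0,0],[0,0,0],45]]'

```text
clock: 35.53
tool_pos: [0.5382, -0.1507, 0.2213]
eef_rot: [[-0.115, 0.993, 0.001], [0.993, 0.115, -0.001], [-0.001, 0.0, -1.0]]
force: [0.3, -0.3, -0.3]
gripper_width: 0.0449
grasp_force: 0.0
```

Emit:
arm_command --moves '[[[0,0,0],[0,0,0],45],[[0,0,0],[0,0,0],45],[[0,0,0],[0,0,0],45]]'

```text
clock: 35.78
tool_pos: [0.5385, -0.1468, 0.2208]
eef_rot: [[-0.119, 0.993, -0.0], [0.993, 0.119, 0.001], [0.001, -0.0, -1.0]]
force: [0.5, -0.2, 0.2]
gripper_width: 0.045
grasp_force: 0.0
```

Run:
```python
from meas import *
f=grab('top','top2.png');W=pts(f);Z=W[...,2]
b=np.zeros(Z.shape,bool);b[200:330,190:370]=1
print('lid',rect(W,b&(Z>.086)&(Z<.097)),'bar',rect(W,b&(Z>.108)&(Z<.13)))
p=W[b&(Z>.087)&(Z<.096)];print(np.linalg.lstsq(np.c_[p[:,:2],np.ones(len(p))],p[:,2],rcond=None)[0])
print(read_state()['clock'],read_state()['tool_pos'])
```

```text
lid (array([513.4,  55.9]), array([150.7, 225.8]), 6.77, np.float64(0.0908), array([0.5133, 0.0554]), 10708) bar (array([513.5,  56.1]), array([18. , 49.8]), 6.68, np.float64(0.1186), array([0.5135, 0.0562]), 314)
[0.00046194 0.00047132 0.09064834]
35.8333 [ 0.53850824 -0.14668791  0.22078918]
```

View pics/top2.png

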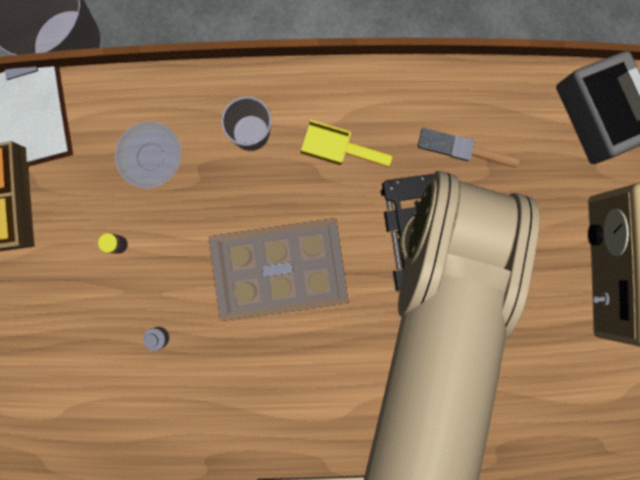

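The lid is level, square and within about 1 mm of the tray centre. The last spare is still standing at (108,243) and the arm is clear, so I'm handing in.

```bash
python3 -c "
from bench import manip
print(manip.sign_off())"
```

```text
the job is handed in; nothing more can be done
None
```

I handed the job in at about 36 s: all six pockets hold an upright tin, the lid is level, square and within about 1 mm of the tray centre, and the fourth spare still stands on the counter. The first lid grip slipped and shifted the lid about 2 mm on the counter, and the second held. I saw nothing else disturbed, and the hand-in returned no verdict.

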